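Restock the ring-locked screw-pot caddy

TASK

Restock the screw-pot caddy: turn its lock ring back to the open mark (the line), move every empty, uncapped pot from the caddy into the plywood tray, and seat every full, capped pot upright and fully home in a pocket of the caddy. Only when all the pots are in place, turn the ring to the locked mark (the dot), so that its post stands in line with the dot. Leave the other things on the bench where they are.

Things in the scene. Friction and masses are not known exactly. Their poses are not given: they have to be found in the camera images.
- caddy: pine caddy block, fixed, 240 x 210 x 36 high, origin at the centre of its underside, on the bench; four round pockets 38 across and 24 deep, centres 42 from the block's middle on its diagonals (45, 135, 225, 315 degrees from its x axis). Its yaw differs from start to start.
- lock_ring (a joint): angle (rad) of the aluminium lock ring, captive on the caddy's top, about the vertical axis through the caddy's origin; ring 134 inside, 154 outside, 36.5 to 46.5 above the bench. Grows counterclockwise seen from above, stops at 0 and 1.1; open mark at 0.15, locked mark at 0.95. Stays where left; about 2 N at the post turns it.
- ring_post (a point): centre of the top of the upright round steel post by which the ring is turned: 14 across, 50 tall, top 94 above the bench, 92 from the ring's axis, on an ear of the ring that ends in a small pointer. Its direction from the axis is the caddy's x axis turned by (pi - 0.55 + joint value)
- open_mark (a point): point on the caddy's top under the post's axis when the ring is at the open mark, a black line painted on the caddy just outside it; the ring's four inward tabs (10 wide, reaching to 57 from the axis, 44 to 49 above the bench) then stand midway between the pockets
- locked_mark (a point): point on the caddy's top under the post's axis when the ring is at the locked mark, a black round dot painted on the caddy just outside it; the four tabs then stand over the pots' flanges, so that no pot can go in or out
- tray: plywood tray, loose, 190 x 120 x 28 high, walls and floor 5 thick, origin at the centre of its underside, long side along its x; 0.45 kg
- caddy_hole0 (a point): centre of the mouth of pocket 0, level with the caddy's top; a seated pot's origin lies 24 below it
- caddy_hole1 (a point): centre of the mouth of pocket 1, level with the caddy's top; a seated pot's origin lies 24 below it
- caddy_hole2 (a point): centre of the mouth of pocket 2, level with the caddy's top; a seated pot's origin lies 24 below it
- caddy_hole3 (a point): centre of the mouth of pocket 3, level with the caddy's top; a seated pot's origin lies 24 below it
- empty1: empty screw pot, grey plastic, 62 tall, in a pocket of the caddy at the start, may be absent. Foot 36 across and 24 high with a 2 mm chamfer below, then a flange 44 across and 6 thick (its top 30 above the origin); above it an open-topped neck 24 across, 32 tall, without a cap. Origin at the centre of its underside, z up its axis; 40 g
- empty2: empty screw pot, grey plastic, 62 tall, in a pocket of the caddy at the start, may be absent. Foot 36 across and 24 high with a 2 mm chamfer below, then a flange 44 across and 6 thick (its top 30 above the origin); above it an open-topped neck 24 across, 32 tall, without a cap. Origin at the centre of its underside, z up its axis; 40 g
- empty3: empty screw pot, grey plastic, 62 tall, in a pocket of the caddy at the start, may be absent. Foot 36 across and 24 high with a 2 mm chamfer below, then a flange 44 across and 6 thick (its top 30 above the origin); above it an open-topped neck 24 across, 32 tall, without a cap. Origin at the centre of its underside, z up its axis; 40 g
- full1: full screw pot, grey plastic, 68 tall, standing on the bench at the start, may be absent. Foot 36 across and 24 high with a 2 mm chamfer below, then a flange 44 across and 6 thick (its top 30 above the origin); above it a short neck and a fat screwed-on cap 32 across, from 38 to 68 above the origin. Origin at the centre of its underside, z up its axis; about 140 g
- full2: full screw pot, grey plastic, 68 tall, standing on the bench at the start, may be absent. Foot 36 across and 24 high with a 2 mm chamfer below, then a flange 44 across and 6 thick (its top 30 above the origin); above it a short neck and a fat screwed-on cap 32 across, from 38 to 68 above the origin. Origin at the centre of its underside, z up its axis; about 140 g
- full3: full screw pot, grey plastic, 68 tall, standing on the bench at the start, may be absent. Foot 36 across and 24 high with a 2 mm chamfer below, then a flange 44 across and 6 thick (its top 30 above the origin); above it a short neck and a fat screwed-on cap 32 across, from 38 to 68 above the origin. Origin at the centre of its underside, z up its axis; about 140 g
- full4: full screw pot, grey plastic, 68 tall, standing on the bench at the start, may be absent. Foot 36 across and 24 high with a 2 mm chamfer below, then a flange 44 across and 6 thick (its top 30 above the origin); above it a short neck and a fat screwed-on cap 32 across, from 38 to 68 above the origin. Origin at the centre of its underside, z up its axis; about 140 g
- screwdriver: screwdriver, 190 long, lying (mm); not part of the job, leave it alone
- tape_roll: roll of paper tape, 90 across, 24 high (mm); not part of the job, leave it alone
- tape_measure: tape measure, 70 x 35 x 60 (mm); not part of the job, leave it alone
- switch_plate: white wall-switch cover plate, 115 x 70 x 6 (mm); not part of the job, leave it alone
- door_knob: steel door knob standing on its rose, 64 across, 63 high (mm); not part of the job, leave it alone
- glue: white bottle of wood glue, 56 across, 150 high (mm); not part of the job, leave it alone
There are look-alikes about, which are no part of the job. Leave any orange look-alike of the empty2 alone.

How it is judged:
By the outcome, as a careful person would: the job done as asked, in the order asked, and still so for the second after the job is handed in, with the robot touching nothing.
Of empty1, empty2, empty3 only 2 to 3 are there at a start; the rules pass over those that are not, and their reading is None.
Of full1, full2, full3, full4 only 3 to 4 are there at a start; the rules pass over those that are not, and their reading is None.
At some moment in a run one of full1, full2, full3, full4, tray may be knocked a few centimetres aside while the robot is not near it.
It also fails if it takes over 210 s, if anything falls off the work surface, if the arm or the gripper's body presses on something with over 40 N, if the wrist force passes 120 N, or if a joint passes its speed limit or range.

ROBOT

A 6-joint arm with a two-finger parallel gripper is mounted at the origin on the work surface. World frame = base frame: x ahead of the robot, y to its left, z up, the work surface at z = 0. Lengths are in mm, angles in rad, forces in N, time in s.
With the tool pointing down it reaches from about 375 to 975 mm from the base axis. Payload 3.8 kg.
Tool frame: the origin (TCP) lies on the centre line of the jaws, within the pads' length; the fingertips stand 11 mm ahead of it and the grasp point (between the pads) lies 8 mm behind it; z points along the fingers, y is the line along which they close (so a half turn about z gives the same grasp; the last joint's range is limited). The gripper opens to 88 mm and grips with 3 to 60 N. Pads are 18 mm wide; open, the fingers measure 123 mm over their backs; the gripper's body (75 mm by 187 mm) begins 45 mm behind the grasp point.
Start: joints at [-1.383, 0.264, 1.604, -0, 1.274, -0.037], TCP at [150.46, -658.012, 249.706] pointing down, gripper open.
Joint ranges: [-2.63, 2.63], [-0.94, 2.18], [0.31, 2.57], [-1.31, 4.45], [0, 2.66], [-2.55, 2.55]. Speed limits (rad/s): [2.57, 2.57, 3.14, 3.14, 3.14, 3.14].

INTERFACE

Orientations are given as a unit quaternion [x, y, z, w].
In Python, from rig import ctrl, viewer, ticket gives the robot as it stands.
- The arm moves only by the tool run_rows, called after ">>>" by a JSON object that holds its "fn" and its "kwargs", one argument or row to a line. Schema: {"type":"object","properties":{"increments":{"type":"array","items":{"type":"array","items":{"type":"number"},"minItems":5,"maxItems":5},"minItems":1,"maxItems":5},"grip_force":{"type":"number"},"only":{"type":"string"},"quiet":{"type":"boolean"},"lines":{"type":"string"}},"required":["increments"],"additionalProperties":false}. increments is a list of rows, 1 to 5 of them, each of 5 numbers: the finger opening in mm, then dx, dy, dz in a scale on which 1.0 is 750 mm, then a turn about the tool's z in normalised numbers (1 is 4 rad); each row is the pose to reach, as a shift and turn from the pose commanded when the call began, along the tool's axes at that moment; what a row does not reach only later rows make up. A row lasts 1/8 s, in which the tool goes at most 62.5 mm and 0.188 rad, less where a joint would pass 70% of its speed; a pose out of reach is approached as far as the arm can. The fingers move at their own pace and stop on an object; grip_force is the grip in N (left out, the last holds). Time passes only in rows, so rows that do not move let the fingers close. The tool returns the time, the measured TCP pose, the force, the opening and the grip force at its end. only (a regular expression) keeps the lines of the reply that match it, lines (a string "A,B") keeps lines A to B, and quiet returns only ok. Shift and turn numbers lie between -1 and 1, and a call with a number outside is refused. Input that does not fit is refused with a message, and nothing moves.
- ctrl.sense(): the state, without advancing time (a new reading comes with each control period).
- viewer.read_camera(name): name is "scene" or "side" or "wrist"; returns (picture, depth): 480x640x3 uint8, blue, green, red; 480x640 float32, mm along the optical axis (not along the pixel's ray), 0 where there is no reading.
- viewer.camera_model(name): a dict with "fx", "fy", "cx", "cy" (pixels), "view" (4x4, takes a point from world to camera coordinates). Camera axes: x right, y down, z forward; pixel columns grow to the right and rows downward; lengths in mm; the calibration is good to about 2 mm. A picture is of the moment at which its call begins: read the wrist's pose just before it. camera_model takes no time and is no camera call; for the wrist camera it gives the pose at the moment of the call.
- ticket.job_done(): hands the job in; it is judged then, once.
The state is a dict: "time": time; "q": joint angles; "joint_vel": joint speeds; "effort": joint torques, N m; "position": TCP position; "eef_rot": TCP orientation; "contact_force": force on the tool from outside, world axes, zero at the start; "ft_torque": the same for the moment, N m; "finger_gap": finger opening in mm; "finger_force": force on a finger pad.
Only numpy, scipy, OpenCV 4.12 (cv2) and the standard library are available. Lean on these libraries where they do the work, as an engineer would, in place of code of your own. Each camera call takes 0.05 s, during which the arm holds its last target. There are 200 camera calls.

## Working session

There is one attempt and no reset: what is moved stays moved. The work goes in short steps, Python scripts to look and compute and a tool call to move; the robot and the scene stay as the last step left them, time stands still between calls to the robot, and variables do not carry over. Pictures are saved under pics/ and viewed, at most 14 in all, crops included, and the job is handed in when it is done.

```bash
ls; mkdir -p pics; cat > h.py <<'E'
import numpy as np, cv2
from rig import ctrl, viewer, ticket
def shot(name, fn=None):
    m=viewer.camera_model(name); im,d=viewer.read_camera(name)
    if fn: cv2.imwrite('pics/'+fn,im)
    return im,d,m
def cloud(d,m):
    v,u=np.mgrid[0:480,0:640]
    p=np.stack([(u-m['cx'])/m['fx']*d,(v-m['cy'])/m['fy']*d,d],-1)
    V=np.array(m['view']); 
    w=(p-V[:3,3])@V[:3,:3]
    w[d<=0]=np.nan
    return w
def proj(P,m):
    V=np.array(m['view']); c=V[:3,:3]@np.array(P,float)+V[:3,3]
    return m['fx']*c[0]/c[2]+m['cx'],m['fy']*c[1]/c[2]+m['cy']
E
python3 - <<'E'
from h import *
for n in ['scene','side']:
    im,d,m=shot(n,n+'0.png'); w=cloud(d,m); np.savez(n+'0.npz',im=im,w=w)
    print(n,np.linalg.inv(m['view'])[:3,3],m['fx'])
s=ctrl.sense();print(s)
E
```

```text
pics
scene [1045.4086702   537.34203241 1063.29325355] 573.8017401286041
side [ 349.00817546 -809.97937402 1015.38538395] 557.2418627907396
{'time': 0.1, 'q': array([-1.38292072e+00,  2.64683249e-01,  1.60518995e+00, -2.67205933e-05,
        1.27370029e+00, -3.69241469e-02]), 'joint_vel': array([ 2.61530941e-07, -4.04198732e-03, -2.81299209e-03, -4.28546820e-04,
       -6.70875357e-04,  8.39739408e-05]), 'effort': array([ 1.42767303e-04, -5.03617036e+01, -3.58072650e+01,  7.30662933e-02,
        2.33550870e-02, -5.51383630e-05]), 'position': array([ 150.327285  , -657.43377816,  248.53446408]), 'eef_rot': array([ 9.93688854e-01,  1.12167198e-01, -8.74165097e-05, -9.86637838e-04]), 'contact_force': array([ 0.71553041, -0.59570832,  0.05599439]), 'ft_torque': array([ 0.02384308,  0.01875216, -0.00336712]), 'finger_force': 0.0, 'finger_gap': 87.80507058607608}
```

View pics/scene0.png

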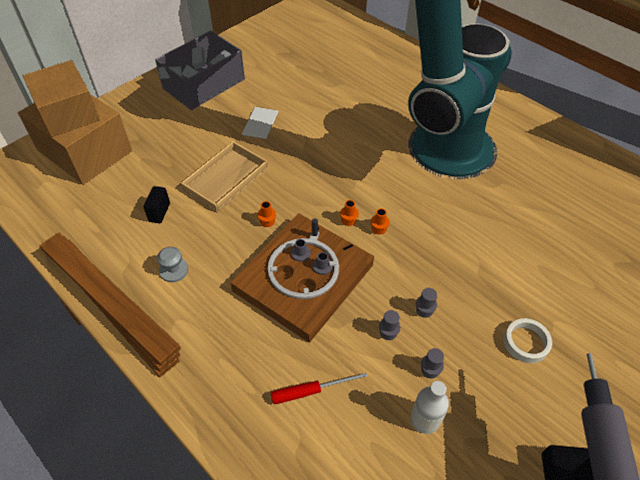

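View pics/side0.png

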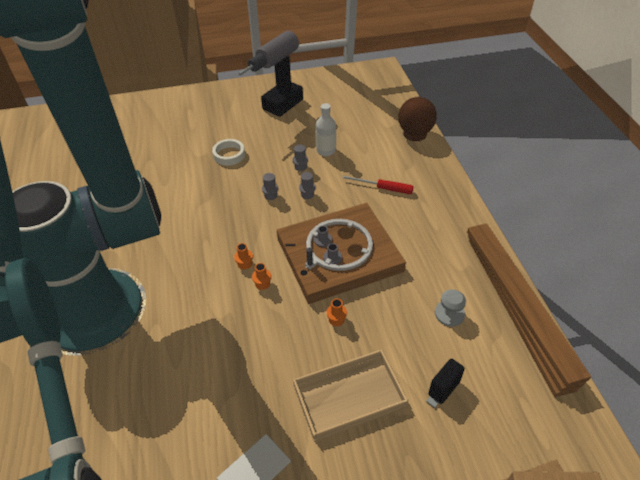

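```bash
python3 - <<'E'
from h import *
W={n:np.load(n+'0.npz') for n in ['scene','side']}
def at(n,u,v,r=3):
    w=W[n]['w'][v-r:v+r+1,u-r:u+r+1].reshape(-1,3); return np.nanmedian(w,0).round()
for lab,n,u,v in [('fullA','scene',427,294),('fullB','scene',389,318),('fullC','scene',431,355),('ring','scene',303,268),('tray','scene',224,178),('cad','scene',310,310)]:
    print(lab,at(n,u,v))
# clusters of points with heights per object, from both views
P=np.concatenate([W[n]['w'].reshape(-1,3) for n in W]); C=np.concatenate([W[n]['im'].reshape(-1,3) for n in W]); src=np.repeat([0,1],480*640)
ok=~np.isnan(P[:,0]); P,C,src=P[ok],C[ok],src[ok]
np.savez('all.npz',P=P,C=C,src=src)
sat=C.max(1).astype(int)-C.min(1)
for c in [at('scene',427,294),at('scene',389,318),at('scene',431,355)]:
  for s in (0,1):
    k=(src==s)&(np.hypot(*(P[:,:2]-c[:2]).T)<35)&(P[:,2]>62)&(P[:,2]<75)
    q=P[k]; (x,y),r=cv2.minEnclosingCircle(q[:,:2].astype(np.float32)); print(s,len(q),q.mean(0).round(1),x,y,r)
def img():
    x0,x1,y0,y1=350,850,-450,350
    I=np.zeros((int(y1-y0),int(x1-x0),3),np.uint8)
    o=np.argsort(P[:,2]); p=P[o];c=C[o]
    k=(p[:,0]>x0)&(p[:,0]<x1)&(p[:,1]>y0)&(p[:,1]<y1)
    p=p[k];c=c[k]
    I[(y1-p[:,1]).astype(int).clip(0,799),(p[:,0]-x0).astype(int).clip(0,499)]=c
    return cv2.dilate(I,np.ones((3,3)))
I=img(); cv2.imwrite('pics/top.png',cv2.rotate(I,cv2.ROTATE_90_COUNTERCLOCKWISE)) 
E
```

```text
fullA [447. 258.  68.]
fullB [544. 240.  68.]
fullC [549. 348.  68.]
ring [566.  19.  37.]
tray [ 502. -336.    4.]
cad [629. 104.  36.]
0 178 [444.8 260.4  67.6] 443.47265625 260.1470947265625 17.252166748046875
1 96 [446.6 257.9  66.6] 445.6925964355469 259.0458679199219 18.27728271484375
0 189 [539.6 240.6  67.7] 539.2464599609375 239.75453186035156 16.288311004638672
1 93 [540.7 237.9  66.7] 539.2491455078125 237.9876708984375 17.366701126098633
0 216 [543.9 353.5  67.8] 542.5606079101562 353.1405944824219 16.679655075073242
1 84 [545.7 350.9  66.9] 545.2390747070312 353.31622314453125 17.90882682800293
```

View pics/top.png

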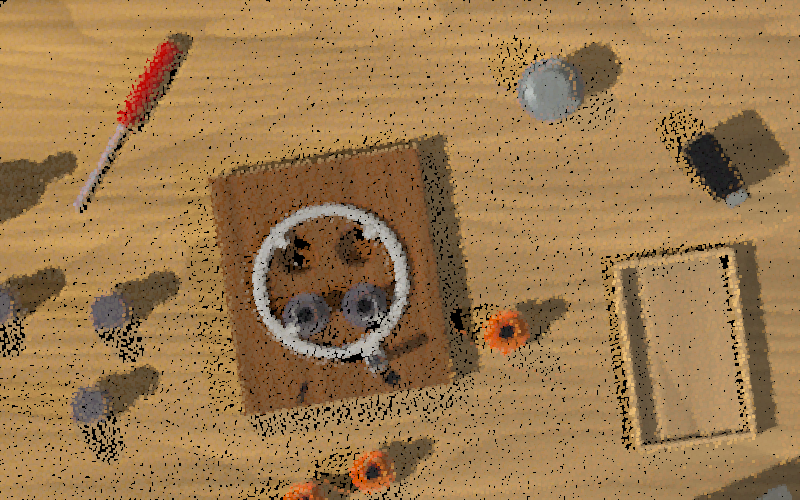

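```bash
cat >> h.py <<'E'
def delta(target, th=None):
    """target world TCP xyz, th tool-x heading -> dx dy dz turn"""
    s=ctrl.sense(); q=s['eef_rot']; p=np.array(s['position'])
    from scipy.spatial.transform import Rotation as R
    M=R.from_quat(q).as_matrix(); t0=np.arctan2(M[1,0],M[0,0])
    d=M.T@(np.array(target,float)-p)
    a=0 if th is None else (t0-th+np.pi)%(2*np.pi)-np.pi
    return d.round(1),round(a,3)
E
python3 - <<'E'
from h import *
from scipy.optimize import least_squares
z=np.load('all.npz');P,C,src=z['P'],z['C'].astype(int),z['src']
for s in (0,1):
    print('src',s)
    p=P[(src==s)]; c=C[src==s]
    k=(np.hypot(p[:,0]-570,p[:,1]-18)<170)&(abs(p[:,2]-36)<3)&(c[:,2]>c[:,0]+25)
    q=p[k]; r=cv2.minAreaRect(q[:,:2].astype(np.float32)); print('caddy',r,np.median(q[:,2]))
    k=(np.hypot(p[:,0]-570,p[:,1]-18)<90)&(abs(p[:,2]-46)<3)&(c.max(1)-c.min(1)<30)&(c.min(1)>110)
    q=p[k]; q=q[(np.hypot(q[:,0]-568,q[:,1]-18)>60)]
    f=least_squares(lambda v:np.hypot(q[:,0]-v[0],q[:,1]-v[1])-v[2],[568,18,72],loss='soft_l1'); print('ring',f.x,len(q),np.median(q[:,2]))
    k=(np.hypot(p[:,0]-570,p[:,1]-18)<125)&(p[:,2]>85); q=p[k]; print('post',len(q),q.mean(0),q.max(0)-q.min(0)); 
    k=(abs(p[:,0]-504)<150)&(abs(p[:,1]+335)<90)&(abs(p[:,2]-28)<3); r=cv2.minAreaRect(p[k][:,:2].astype(np.float32)); print('tray',r)
    k=(np.hypot(p[:,0]-569,p[:,1]-18)<62)&(p[:,2]>66); q=p[k]
    _,l,cc=cv2.kmeans(q[:,:2].astype(np.float32),2,None,(3,50,.1),5,cv2.KMEANS_PP_CENTERS)
    for j in (0,1): print('empty',cv2.minEnclosingCircle(q[l[:,0]==j][:,:2].astype(np.float32)),q[l[:,0]==j,2].max())
    k=(np.hypot(p[:,0]-600,p[:,1]-400)<150)&(p[:,2]>100)&(p[:,2]<160);q=p[k];print('glue',len(q),q.min(0),q.max(0))
print(delta([560,20,250],.937))
E
```

```text
src 0
caddy ((571.4298095703125, -4.4800872802734375), (243.4993438720703, 259.41741943359375), 8.817434310913086) 35.999464755405974
ring [567.90540064  19.86884564  71.94473926] 663 46.41060105098331
post 40 [489.16693012 -24.94055288  91.69341976] [12.51537585 14.73996698 12.88735139]
tray ((524.0289306640625, -331.41845703125), (245.6868896484375, 124.58186340332031), 7.37616491317749)
empty ((533.1988525390625, 44.91876983642578), 13.58500862121582) 79.18097570032154
empty ((544.6038208007812, -13.861480712890625), 13.669219017028809) 79.54663419499865
glue 645 [606.43405357 385.74945923 100.02136714] [653.45102037 431.52711602 154.21595869]
src 1
caddy ((571.1412353515625, 20.039695739746094), (241.58807373046875, 214.4331512451172), 9.164947509765625) 35.62993274009295
ring [569.43135534  18.0132775   71.49292734] 501 45.94394290938611
post 38 [490.83812185 -27.25471543  91.03621089] [12.74729033 17.82685489  9.89432093]
tray ((526.4888916015625, -332.5686950683594), (241.7713623046875, 122.6197509765625), 7.061079502105713)
empty ((545.52490234375, -15.525771141052246), 13.870088577270508) 79.09012605263395
empty ((535.10595703125, 43.33713150024414), 14.301395416259766) 77.22704033450925
glue 261 [609.35774556 382.35996517 100.05380398] [652.68321946 422.27766369 153.71168467]
(array([ 5.504e+02, -5.691e+02, -3.000e-01]), np.float64(-0.712))
```

The manual's scale: shifts go in shares of 750 mm and turns go in shares of 4 rad. Converting my numbers, -220 mm / 750 = -0.2933, 217 mm / 750 = 0.2893.

>>> {"fn": "run_rows", "kwargs": {
  "increments": [
    [88, 0.0573, -0.0587, 0, 0],
    [88, 0.1147, -0.1173, 0, 0],
    [88, 0.1733, -0.176, 0, 0],
    [88, 0.2307, -0.2347, 0, 0],
    [88, 0.2893, -0.2933, 0, 0]
  ]
}}

```text
time: 0.72
position: [313.5, -393.2, 249.3]
eef_rot: [0.994, 0.112, 0.0, -0.0]
contact_force: [0.5, 0.1, 0.4]
finger_gap: 88.3
finger_force: 0.0
```

>>> {"fn": "run_rows", "kwargs": {
  "increments": [
    [88, 0.0573, -0.0587, 0, 0],
    [88, 0.1147, -0.1173, 0, 0],
    [88, 0.1733, -0.176, 0, 0],
    [88, 0.2307, -0.2347, 0, 0],
    [88, 0.2893, -0.2987, 0, 0]
  ]
}}

```text
time: 1.35
position: [473.8, -128.8, 249.5]
eef_rot: [0.994, 0.112, 0.0, 0.0]
contact_force: [0.8, -0.1, -0.3]
finger_gap: 87.6
finger_force: 0.0
```

>>> {"fn": "run_rows", "kwargs": {
  "increments": [
    [88, 0.0387, -0.0413, 0, -0.0445],
    [88, 0.0773, -0.0827, 0, -0.089],
    [88, 0.116, -0.1253, 0, -0.1335],
    [88, 0.1547, -0.1667, 0, -0.178],
    [88, 0.1547, -0.1667, 0, -0.178]
  ]
}}

```text
time: 1.98
position: [559.1, 19.2, 249.0]
eef_rot: [0.891, 0.453, -0.0, -0.0]
contact_force: [0.1, -0.6, -0.3]
finger_gap: 87.9
finger_force: 0.0
```

```bash
python3 - <<'E'
from h import *
im,d,m=shot('wrist','w1.png');np.savez('w1.npz',im=im,w=cloud(d,m)); print(ctrl.sense()['position'],delta([560,20,250],.937))
print(np.linalg.inv(m['view'])[:3].round(2),m['fx'])
E
```

```text
[558.3753836   17.92486785 249.01402556] (array([ 2.6,  0.1, -1. ]), np.float64(0.001))
[[ 8.1000e-01 -5.7000e-01 -1.6000e-01  5.9891e+02]
 [-5.9000e-01 -7.8000e-01 -2.1000e-01  7.3260e+01]
 [-0.0000e+00  2.6000e-01 -9.6000e-01  3.8333e+02]] 431.1479440427228
```

View pics/w1.png

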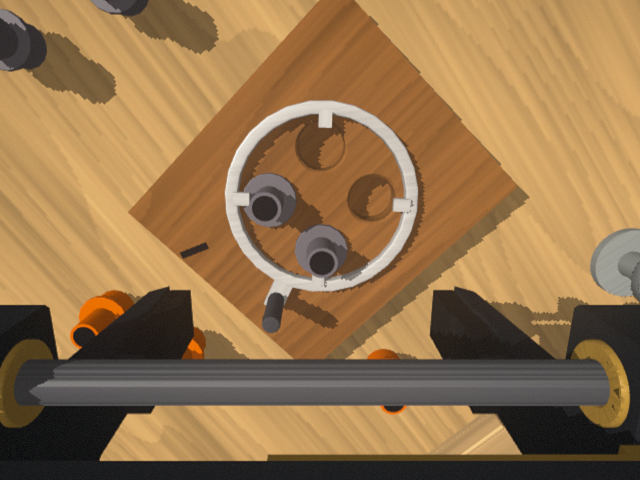

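```bash
python3 - <<'E'
from h import *
from scipy.optimize import least_squares
z=np.load('w1.npz');w=z['w'];im=z['im'].astype(int)
p=w.reshape(-1,3);c=im.reshape(-1,3);k=~np.isnan(p[:,0]);p=p[k];c=c[k]
q=p[(np.hypot(p[:,0]-569,p[:,1]-19)<85)&(abs(p[:,2]-46.5)<2)&(c.max(1)-c.min(1)<30)&(c.min(1)>110)]
q=q[np.hypot(q[:,0]-569,q[:,1]-19)>62]
f=least_squares(lambda v:np.hypot(q[:,0]-v[0],q[:,1]-v[1])-v[2],[568,18,72],loss='soft_l1'); print('ring',f.x,len(q))
q=p[(np.hypot(p[:,0]-490,p[:,1]+26)<25)&(p[:,2]>90)];print('post',len(q),q.mean(0),cv2.minEnclosingCircle(q[:,:2].astype(np.float32)))
q=p[(np.hypot(p[:,0]-569,p[:,1]-19)<62)&(p[:,2]>71)]
_,l,cc=cv2.kmeans(q[:,:2].astype(np.float32),2,None,(3,50,.1),5,cv2.KMEANS_PP_CENTERS)
for j in (0,1): print('empty',cv2.minEnclosingCircle(q[l[:,0]==j][:,:2].astype(np.float32)),np.median(q[l[:,0]==j,2]))
a=p[(abs(p[:,2]-36)<2)&(c.sum(1)<180)&(c.max(1)-c.min(1)<30)&(np.hypot(p[:,0]-465,p[:,1]-48)<30)];print('line',len(a),a.mean(0))
# caddy edge: top points in brown
k=(abs(p[:,2]-36)<2.5)&(np.hypot(p[:,0]-569,p[:,1]-19)<165)
print(cv2.minAreaRect(p[k][:,:2].astype(np.float32)))
print(w[350,385],w[300,95])
print(delta([490,-26,180],.139))
E
```

```text
ring [569.02447941  19.66992684  71.65291677] 6526
post 264 [489.91827888 -25.08050199  92.9117848 ] ((489.4087219238281, -25.915536880493164), 7.210162162780762)
empty ((535.8138427734375, 26.284080505371094), 45.84407043457031) 318.09829969802104
empty ((582.05859375, -6.208265781402588), 49.843902587890625) 318.0717136053926
line 149 [458.07668213  47.80014831  36.38850716]
((568.948974609375, 19.344566345214844), (240.95635986328125, 210.90933227539062), 8.842519760131836)
[ 529.94385158 -142.98258647    4.8795039 ] [354.85690027  63.58280896  29.98647818]
(array([-75.8, -29.1,  69.1]), np.float64(0.799))
```

Scaled: -76 mm / 750 = -0.1013, 69 mm / 750 = 0.092, 0.8 rad / 4 = 0.2.

>>> {"fn": "run_rows", "kwargs": {
  "increments": [
    [40, -0.02, -0.008, 0.0133, 0.04],
    [40, -0.04, -0.016, 0.0333, 0.08],
    [40, -0.06, -0.024, 0.0533, 0.12],
    [40, -0.08, -0.032, 0.0733, 0.16],
    [40, -0.1013, -0.0387, 0.092, 0.2]
  ]
}}

```text
time: 2.65
position: [488.6, -28.5, 180.0]
eef_rot: [0.998, 0.064, -0.0, 0.0]
contact_force: [0.2, -1.0, -0.3]
finger_gap: 40.9
finger_force: 0.0
```

>>> {"fn": "run_rows", "kwargs": {
  "increments": [
    [40, 0, 0, 0, 0],
    [40, 0, 0, 0, 0]
  ]
}}

```text
time: 2.9
position: [490.5, -27.6, 181.3]
eef_rot: [0.998, 0.069, 0.001, 0.0]
contact_force: [1.0, 0.2, 0.2]
finger_gap: 40.2
finger_force: 0.0
```

```bash
python3 - <<'E'
from h import *
print(delta([490,-26,72],.139))
E
```

```text
(array([ -0.4,  -1.6, 109.3]), np.float64(-0.001))
```

Scaled: 109 mm / 750 = 0.1453, 95 mm / 750 = 0.1267.

>>> {"fn": "run_rows", "kwargs": {
  "increments": [
    [40, 0, -0.0013, 0.0667, 0],
    [40, 0, -0.002, 0.1267, 0],
    [40, 0, -0.002, 0.1453, 0],
    [10, 0, -0.002, 0.1453, 0],
    [10, 0, -0.002, 0.1453, 0]
  ],
  "grip_force": 8
}}

```text
time: 3.52
position: [491.9, -25.7, 73.7]
eef_rot: [0.998, 0.069, 0.002, 0.0]
contact_force: [-0.7, 0.2, 0.1]
finger_gap: 22.1
finger_force: 0.0
```

>>> {"fn": "run_rows", "kwargs": {
  "increments": [
    [10, 0, 0, 0, 0],
    [10, 0, 0, 0, 0]
  ]
}}

```text
time: 3.78
position: [491.9, -25.5, 73.7]
eef_rot: [0.998, 0.068, 0.002, 0.0]
contact_force: [1.7, 1.5, 4.7]
finger_gap: 13.3
finger_force: 8.0
```

```bash
python3 - <<'E'
from h import *
a=np.radians
for q in (.9,.7,.5,.3,.15): 
    t=.1543+np.pi-.55+q; print(q,delta([569+92*np.cos(t),19.5+92*np.sin(t),72],.139))
E
```

```text
0.9 (array([-3.4, -1. ,  1.6]), np.float64(-0.002))
0.7 (array([ -8.2, -18.8,   1.6]), np.float64(-0.002))
0.5 (array([ -9.5, -37.1,   1.6]), np.float64(-0.002))
0.3 (array([ -7. , -55.3,   1.6]), np.float64(-0.002))
0.15 (array([ -2.9, -68.4,   1.6]), np.float64(-0.002))
```

>>> {"fn": "run_rows", "kwargs": {
  "increments": [
    [10, -0.0067, -0.0187, 0, 0],
    [10, -0.0113, -0.0373, 0, 0],
    [10, -0.012, -0.056, 0, 0],
    [10, -0.0093, -0.0747, 0, 0],
    [10, -0.004, -0.0913, 0, 0]
  ]
}}

```text
time: 4.4
position: [478.0, 42.0, 72.9]
eef_rot: [0.998, 0.069, 0.001, 0.001]
contact_force: [-0.4, -3.2, 5.8]
finger_gap: 13.5
finger_force: 8.0
```

>>> {"fn": "run_rows", "kwargs": {
  "increments": [
    [10, 0, 0, 0, 0],
    [10, 0, 0, 0, 0]
  ]
}}

```text
time: 4.65
position: [478.2, 42.7, 72.9]
eef_rot: [0.998, 0.068, 0.001, -0.0]
contact_force: [0.9, 2.2, 6.1]
finger_gap: 13.7
finger_force: 8.0
```

```bash
python3 - <<'E'
from h import *
t=.1543+np.pi-.55+.15; print(delta([569+92*np.cos(t),19.5+92*np.sin(t),72],.139))
E
```

```text
(array([1.4, 1.1, 0.9]), np.float64(-0.002))
```

Scaled: -80 mm / 750 = -0.1067, -50 mm / 750 = -0.0667.

>>> {"fn": "run_rows", "kwargs": {
  "increments": [
    [40, 0, 0, 0, 0],
    [40, 0, 0, 0, 0],
    [40, 0, 0, -0.0667, 0],
    [40, 0, 0, -0.1067, 0],
    [40, 0, 0, -0.1067, 0]
  ]
}}

```text
time: 5.28
position: [479.4, 41.9, 154.0]
eef_rot: [0.998, 0.068, 0.003, 0.0]
contact_force: [0.6, -0.6, 0.8]
finger_gap: 39.9
finger_force: 0.0
```

```bash
python3 - <<'E'
from h import *
im,d,m=shot('side','s2.png');w=cloud(d,m).reshape(-1,3)
print(delta([535.1,44.3,153],.9397))
E
```

```text
(array([57. ,  5.4, -0.7]), np.float64(-0.803))
```

>>> {"fn": "run_rows", "kwargs": {
  "increments": [
    [40, 0.0187, 0, 0, -0.04],
    [40, 0.0373, 0.0027, 0, -0.08],
    [40, 0.056, 0.0053, 0, -0.12],
    [40, 0.0747, 0.008, 0, -0.16],
    [40, 0.076, 0.008, 0, -0.2]
  ]
}}

```text
time: 5.95
position: [534.0, 43.6, 149.0]
eef_rot: [0.891, 0.454, -0.002, -0.001]
contact_force: [-0.2, -0.4, 0.5]
finger_gap: 40.1
finger_force: 0.0
```

```bash
python3 - <<'E'
from h import *
im,d,m=shot('wrist','w2.png');p=cloud(d,m).reshape(-1,3);c=im.reshape(-1,3).astype(int)
for r in ((480,42),):
    q=p[(np.hypot(p[:,0]-r[0],p[:,1]-r[1])<22)&(p[:,2]>89)&(p[:,2]<98)];print('post',len(q),len(q) and cv2.minEnclosingCircle(q[:,:2].astype(np.float32)))
for r in ((535,44),(544,-14)):
    q=p[(np.hypot(p[:,0]-r[0],p[:,1]-r[1])<24)&(p[:,2]>70)&(p[:,2]<78)];print('neck',len(q),len(q) and cv2.minEnclosingCircle(q[:,:2].astype(np.float32)))
print(delta([535.1,44.3,62],.9397))
E
```

```text
post 0 0
neck 1718 ((535.2330932617188, 44.49116516113281), 12.243762969970703)
neck 0 0
(array([ 1.7,  1.1, 87. ]), np.float64(0.007))
```

View pics/w2.png

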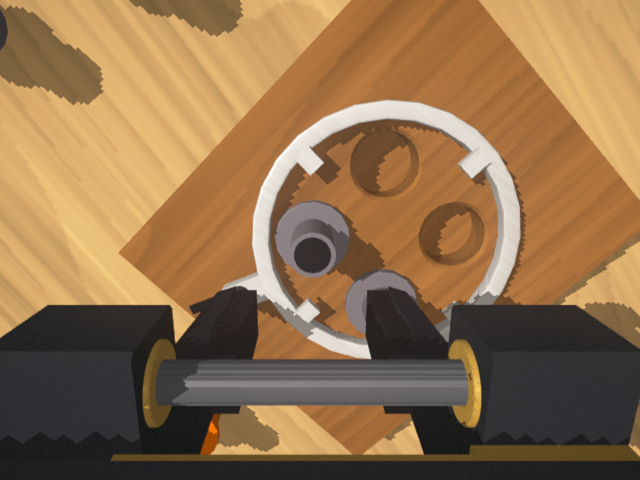

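Scaled: 87 mm / 750 = 0.116, 1.5 mm / 750 = 0.002.

>>> {"fn": "run_rows", "kwargs": {
  "increments": [
    [40, 0.0013, 0.0013, 0.06, 0],
    [40, 0.002, 0.0013, 0.1067, 0],
    [40, 0.002, 0.0013, 0.116, 0],
    [18, 0.002, 0.0013, 0.116, 0],
    [18, 0.002, 0.0013, 0.116, 0]
  ],
  "grip_force": 12
}}

```text
time: 6.62
position: [536.9, 44.7, 65.9]
eef_rot: [0.892, 0.451, 0.0, -0.0]
contact_force: [-1.2, 1.6, -0.0]
finger_gap: 23.8
finger_force: 12.0
```

>>> {"fn": "run_rows", "kwargs": {
  "increments": [
    [18, 0, 0, 0, 0],
    [18, 0, 0, 0, 0],
    [18, 0, 0, -0.06, 0],
    [18, 0, 0, -0.1333, 0],
    [18, 0, 0, -0.16, 0]
  ]
}}

```text
time: 7.25
position: [539.8, 44.1, 189.7]
eef_rot: [0.892, 0.451, 0.004, 0.002]
contact_force: [-0.1, 0.5, -0.3]
finger_gap: 23.7
finger_force: 12.0
```

```bash
python3 - <<'E'
from h import *
s=np.load('all.npz')
im,d,m=shot('side');p=cloud(d,m).reshape(-1,3)
k=(abs(p[:,0]-504)<105)&(abs(p[:,1]+335)<85)&(abs(p[:,2]-28)<2.5); print('tray',cv2.minAreaRect(p[k][:,:2].astype(np.float32)))
print(delta([504,-300,180],.9397), delta([504,-300,180],.15))
E
```

```text
tray ((501.04766845703125, -336.0279541015625), (190.42176818847656, 122.50376892089844), 6.89046049118042)
(array([-299. ,  174.3,   10.9]), np.float64(-0.003)) (array([-299. ,  174.3,   10.9]), np.float64(0.787))
```

Scaled: -245 mm / 750 = -0.3267, -196 mm / 750 = -0.2613.

```bash
python3 - <<'E'
from h import *
print(delta([546,-330,150],.9397))
E
```

```text
(array([-298.5,  225.6,   41.4]), np.float64(-0.003))
```

>>> {"fn": "run_rows", "kwargs": {
  "increments": [
    [18, -0.0653, 0.0493, 0, 0],
    [18, -0.1307, 0.1, 0, 0],
    [18, -0.196, 0.1493, 0, 0],
    [18, -0.2613, 0.1987, 0, 0],
    [18, -0.3267, 0.248, 0.0133, 0]
  ]
}}

```text
time: 7.92
position: [541.9, -266.0, 175.3]
eef_rot: [0.892, 0.451, 0.001, 0.002]
contact_force: [1.0, 0.1, -0.4]
finger_gap: 23.5
finger_force: 12.0
```

>>> {"fn": "run_rows", "kwargs": {
  "increments": [
    [18, -0.0533, 0.0413, 0.04, 0],
    [18, -0.0533, 0.0413, 0.04, 0],
    [18, -0.0533, 0.0413, 0.04, 0]
  ]
}}

```text
time: 8.3
position: [542.3, -313.6, 144.0]
eef_rot: [0.892, 0.451, -0.0, -0.001]
contact_force: [-0.1, 0.5, -0.2]
finger_gap: 23.3
finger_force: 12.0
```

```bash
python3 - <<'E'
from h import *
print(delta([546,-330,58],.9397))
E
```

```text
(array([-11. ,  12.8,  86. ]), np.float64(-0.004))
```

Scaled: 82 mm / 750 = 0.1093, 78 mm / 750 = 0.104.

>>> {"fn": "run_rows", "kwargs": {
  "increments": [
    [18, -0.008, 0.0093, 0.06, 0],
    [18, -0.0147, 0.0173, 0.096, 0],
    [18, -0.0147, 0.0173, 0.104, 0],
    [18, -0.0147, 0.0173, 0.1093, 0]
  ]
}}

```text
time: 8.8
position: [547.5, -329.7, 63.8]
eef_rot: [0.892, 0.452, 0.0, 0.001]
contact_force: [0.7, -0.5, 0.7]
finger_gap: 23.5
finger_force: 12.0
```

>>> {"fn": "run_rows", "kwargs": {
  "increments": [
    [18, 0, 0, 0.002, 0],
    [18, 0, 0, 0.004, 0],
    [18, 0, 0, 0.004, 0]
  ]
}}

```text
time: 9.18
position: [546.9, -330.5, 60.4]
eef_rot: [0.892, 0.451, 0.0, 0.0]
contact_force: [0.1, -0.6, 0.2]
finger_gap: 23.5
finger_force: 12.0
```

Scaled: 2 mm / 750 = 0.0027, 1 mm / 750 = 0.0013.

>>> {"fn": "run_rows", "kwargs": {
  "increments": [
    [18, 0, 0, 0.0013, 0],
    [18, 0, 0, 0.0027, 0],
    [18, 0, 0, 0.0027, 0]
  ]
}}

```text
time: 9.55
position: [547.1, -330.5, 58.9]
eef_rot: [0.892, 0.451, 0.0, 0.0]
contact_force: [-1.1, 1.1, 6.0]
finger_gap: 23.8
finger_force: 12.0
```

>>> {"fn": "run_rows", "kwargs": {
  "increments": [
    [18, 0, 0, 0.0013, 0],
    [18, 0, 0, 0.0013, 0]
  ]
}}

```text
time: 9.8
position: [547.5, -330.6, 58.7]
eef_rot: [0.892, 0.451, 0.001, 0.001]
contact_force: [-1.2, 2.6, 8.5]
finger_gap: 23.3
finger_force: 12.0
```

Scaled: -100 mm / 750 = -0.1333, -95 mm / 750 = -0.1267.

>>> {"fn": "run_rows", "kwargs": {
  "increments": [
    [40, 0, 0, 0, 0],
    [40, 0, 0, 0, 0],
    [40, 0, 0, -0.0667, 0],
    [40, 0, 0, -0.1267, 0],
    [40, 0, 0, -0.1333, 0]
  ]
}}

```text
time: 10.42
position: [548.9, -332.0, 161.1]
eef_rot: [0.892, 0.451, 0.002, 0.003]
contact_force: [0.5, 1.0, -0.2]
finger_gap: 39.7
finger_force: 0.0
```

```bash
python3 - <<'E'
from h import *
im,d,m=shot('wrist');p=cloud(d,m).reshape(-1,3)
q=p[(np.hypot(p[:,0]-546,p[:,1]+330)<24)&(p[:,2]>60)&(p[:,2]<72)];print('neck',len(q),len(q) and (cv2.minEnclosingCircle(q[:,:2].astype(np.float32)),np.median(q[:,2])))
print(delta([544.2,-14.4,150],.9397))
E
```

```text
neck 1508 (((547.5237426757812, -330.5665283203125), 12.276070594787598), np.float64(66.58369637956596))
(array([ 253.2, -190.8,    8.6]), np.float64(-0.003))
```

Standing upright in the tray (neck rim at z 67). Next the second empty.

Scaled: 245 mm / 750 = 0.3267, 196 mm / 750 = 0.2613.

>>> {"fn": "run_rows", "kwargs": {
  "increments": [
    [40, 0.0653, -0.0493, 0, 0],
    [40, 0.1307, -0.0987, 0, 0],
    [40, 0.196, -0.148, 0, 0],
    [40, 0.2613, -0.1973, 0, 0],
    [40, 0.3267, -0.2467, 0, 0]
  ]
}}

```text
time: 11.1
position: [540.8, -21.5, 154.5]
eef_rot: [0.892, 0.451, -0.001, -0.001]
contact_force: [-0.3, 0.1, -0.6]
finger_gap: 39.9
finger_force: 0.0
```

>>> {"fn": "run_rows", "kwargs": {
  "increments": [
    [40, 0.0107, -0.008, 0.0067, 0],
    [40, 0.0107, -0.008, 0.0107, 0],
    [40, 0.0107, -0.008, 0.0107, 0]
  ]
}}

```text
time: 11.48
position: [541.9, -14.7, 147.5]
eef_rot: [0.893, 0.451, -0.001, -0.0]
contact_force: [-0.8, -0.1, 1.2]
finger_gap: 40.3
finger_force: 0.0
```

```bash
python3 - <<'E'
from h import *
print(delta([544.2,-14.4,65],.9397))
E
```

```text
(array([ 1.7,  1.8, 82.5]), np.float64(-0.004))
```

Scaled: 82.5 mm / 750 = 0.11, 76 mm / 750 = 0.1013.

>>> {"fn": "run_rows", "kwargs": {
  "increments": [
    [40, 0.002, 0.0024, 0.06, 0],
    [40, 0.002, 0.0024, 0.1013, 0],
    [40, 0.002, 0.0024, 0.11, 0],
    [18, 0.002, 0.0024, 0.11, 0],
    [18, 0.002, 0.0024, 0.11, 0]
  ],
  "grip_force": 12
}}

```text
time: 12.1
position: [546.0, -13.7, 67.8]
eef_rot: [0.892, 0.451, 0.001, 0.0]
contact_force: [-1.0, -0.2, -1.0]
finger_gap: 23.5
finger_force: 12.1
```

>>> {"fn": "run_rows", "kwargs": {
  "increments": [
    [18, 0, 0, 0, 0],
    [18, 0, 0, 0, 0],
    [18, 0, 0, -0.06, 0],
    [18, 0, 0, -0.1333, 0],
    [18, 0, 0, -0.16, 0]
  ]
}}

```text
time: 12.72
position: [547.2, -13.3, 190.7]
eef_rot: [0.892, 0.452, 0.003, 0.002]
contact_force: [-0.4, 0.1, -0.9]
finger_gap: 23.5
finger_force: 12.0
```

```bash
python3 - <<'E'
from h import *
print(delta([456,-341,180],.9397))
E
```

```text
(array([-318.2,  120.5,   10.2]), np.float64(-0.003))
```

Scaled: -265 mm / 750 = -0.3533, -212 mm / 750 = -0.2827.

>>> {"fn": "run_rows", "kwargs": {
  "increments": [
    [18, -0.0707, 0.0267, 0, 0],
    [18, -0.1413, 0.0533, 0, 0],
    [18, -0.212, 0.08, 0, 0],
    [18, -0.2827, 0.1067, 0, 0],
    [18, -0.3533, 0.1333, 0.0133, 0]
  ]
}}

```text
time: 13.35
position: [468.7, -288.0, 177.5]
eef_rot: [0.892, 0.452, 0.001, 0.001]
contact_force: [0.8, -1.4, 0.1]
finger_gap: 23.9
finger_force: 12.0
```

>>> {"fn": "run_rows", "kwargs": {
  "increments": [
    [18, -0.0533, 0.02, 0.0267, 0],
    [18, -0.0707, 0.0267, 0.04, 0],
    [18, -0.0707, 0.0267, 0.04, 0]
  ]
}}

```text
time: 13.72
position: [452.5, -340.3, 145.2]
eef_rot: [0.893, 0.451, -0.0, -0.001]
contact_force: [-0.3, -0.1, -0.4]
finger_gap: 24.0
finger_force: 12.0
```

```bash
python3 - <<'E'
from h import *
im,d,m=shot('side');p=cloud(d,m).reshape(-1,3)
k=(abs(p[:,0]-504)<135)&(abs(p[:,1]+335)<105)&(abs(p[:,2]-28)<2.5); print('tray',cv2.minAreaRect(p[k][:,:2].astype(np.float32)))
print(delta([456,-341,60],.9397))
E
```

```text
tray ((501.0953369140625, -335.92425537109375), (190.4402618408203, 121.28697967529297), 7.1694416999816895)
(array([ 0.6,  3.1, 86. ]), np.float64(-0.003))
```

Scaled: 86 mm / 750 = 0.1147, 84 mm / 750 = 0.112.

>>> {"fn": "run_rows", "kwargs": {
  "increments": [
    [18, 0.0007, 0.004, 0.06, 0],
    [18, 0.0007, 0.004, 0.1, 0],
    [18, 0.0007, 0.004, 0.108, 0],
    [18, 0.0007, 0.004, 0.112, 0],
    [18, 0.0007, 0.004, 0.1147, 0]
  ]
}}

```text
time: 14.4
position: [457.2, -342.4, 61.9]
eef_rot: [0.892, 0.452, 0.001, 0.001]
contact_force: [-0.3, -0.7, -0.2]
finger_gap: 23.5
finger_force: 12.0
```

>>> {"fn": "run_rows", "kwargs": {
  "increments": [
    [18, 0, 0, 0, 0],
    [18, 0, 0, 0, 0]
  ]
}}

```text
time: 14.65
position: [456.5, -342.4, 61.2]
eef_rot: [0.892, 0.451, 0.0, 0.001]
contact_force: [0.5, 0.1, 1.5]
finger_gap: 23.5
finger_force: 12.0
```

Scaled: 1 mm / 750 = 0.0013.

>>> {"fn": "run_rows", "kwargs": {
  "increments": [
    [18, 0, 0, 0.0013, 0],
    [18, 0, 0, 0.0013, 0],
    [18, 0, 0, 0.0013, 0]
  ]
}}

```text
time: 15.02
position: [457.1, -342.7, 61.0]
eef_rot: [0.892, 0.451, 0.001, 0.001]
contact_force: [0.4, 1.6, 6.4]
finger_gap: 23.6
finger_force: 12.1
```

Contact felt; release, rise, then measure tray pots and full pots again.

Scaled: -120 mm / 750 = -0.16, -110 mm / 750 = -0.1467.

>>> {"fn": "run_rows", "kwargs": {
  "increments": [
    [50, 0, 0, 0, 0],
    [50, 0, 0, 0, 0],
    [50, 0, 0, -0.0667, 0],
    [50, 0, 0, -0.1467, 0],
    [50, 0, 0, -0.16, 0]
  ]
}}

```text
time: 15.65
position: [458.3, -344.0, 184.4]
eef_rot: [0.892, 0.451, 0.002, 0.004]
contact_force: [0.0, 0.8, -0.1]
finger_gap: 50.1
finger_force: 0.0
```

```bash
cat >> h.py <<'E'
def fulls(cams=('scene','side')):
    P=[]
    for n in cams:
        im,d,m=shot(n); w=cloud(d,m); c=im.astype(int)
        k=(w[...,2]>62)&(w[...,2]<72)&(w[...,0]>380)&(w[...,0]<620)&(w[...,1]>150)&(w[...,1]<420)&(c.max(2)-c.min(2)<50)
        nl,l,st,ce=cv2.connectedComponentsWithStats(k.astype(np.uint8))
        for i in range(1,nl):
            if st[i,4]>40:
                q=w[l==i][:,:2].astype(np.float32); print(n,st[i,4],cv2.minEnclosingCircle(q))
E
python3 - <<'E'
from h import *
im,d,m=shot('wrist');p=cloud(d,m).reshape(-1,3)
for r in ((546,-330),(457,-342)):
    q=p[(np.hypot(p[:,0]-r[0],p[:,1]-r[1])<24)&(p[:,2]>60)&(p[:,2]<72)];print('neck',len(q),len(q) and (cv2.minEnclosingCircle(q[:,:2].astype(np.float32)),np.median(q[:,2])))
fulls()
print(ctrl.sense()['position'],delta([540,239,180],.9397))
E
```

```text
neck 1515 (((547.494384765625, -330.59185791015625), 12.074076652526855), np.float64(66.62310227756835))
neck 1264 (((457.8670959472656, -343.2989807128906), 12.241621017456055), np.float64(66.56315211293123))
scene 164 ((444.47998046875, 260.60125732421875), 15.816433906555176)
scene 175 ((539.2667236328125, 240.92156982421875), 16.568195343017578)
scene 211 ((543.6173095703125, 353.44708251953125), 16.652753829956055)
side 82 ((544.3126220703125, 353.4567565917969), 19.188373565673828)
side 82 ((444.4310607910156, 258.97625732421875), 18.73470115661621)
[ 455.59453674 -341.80421332  178.81982038] (array([ 517.9, -276.1,   -1.1]), np.float64(-0.003))
```

Scaled: 260 mm / 750 = 0.3467, 208 mm / 750 = 0.2773.

>>> {"fn": "run_rows", "kwargs": {
  "increments": [
    [50, 0.0693, -0.0373, 0, 0],
    [50, 0.1387, -0.0747, 0, 0],
    [50, 0.208, -0.112, 0, 0],
    [50, 0.2773, -0.1493, 0, 0],
    [50, 0.3467, -0.1867, 0, 0]
  ]
}}

```text
time: 16.42
position: [495.2, -47.5, 176.3]
eef_rot: [0.892, 0.451, -0.002, -0.001]
contact_force: [1.0, 0.2, -0.3]
finger_gap: 50.0
finger_force: 0.0
```

>>> {"fn": "run_rows", "kwargs": {
  "increments": [
    [50, 0.0693, -0.036, 0, 0],
    [50, 0.1387, -0.072, 0, 0],
    [50, 0.208, -0.1093, 0, 0],
    [50, 0.2773, -0.1453, 0, 0],
    [50, 0.3, -0.16, 0, 0]
  ]
}}

```text
time: 17.05
position: [532.1, 205.1, 176.1]
eef_rot: [0.892, 0.453, -0.002, -0.0]
contact_force: [0.2, -0.2, 0.0]
finger_gap: 49.9
finger_force: 0.0
```

>>> {"fn": "run_rows", "kwargs": {
  "increments": [
    [50, 0, 0, 0, 0]
  ]
}}

```text
time: 17.18
position: [532.3, 203.1, 176.9]
eef_rot: [0.892, 0.453, -0.002, -0.0]
contact_force: [-0.3, -0.1, -1.5]
finger_gap: 50.2
finger_force: 0.0
```

```bash
python3 - <<'E'
from h import *
im,d,m=shot('wrist');p=cloud(d,m).reshape(-1,3)
for r in ((539,240),(444,260),(544,353)):
    q=p[(np.hypot(p[:,0]-r[0],p[:,1]-r[1])<26)&(p[:,2]>63)&(p[:,2]<72)];print('cap',len(q),len(q) and (cv2.minEnclosingCircle(q[:,:2].astype(np.float32)),np.median(q[:,2])))
print(ctrl.sense()['position'],delta([539.5,240,51],.9397))
E
```

```text
cap 2411 (((539.2755126953125, 240.684326171875), 15.922286987304688), np.float64(67.29055413162162))
cap 2207 (((444.9453125, 260.5780334472656), 16.36954689025879), np.float64(67.19437970637537))
cap 1547 (((542.5564575195312, 350.86871337890625), 15.447190284729004), np.float64(67.07238073260815))
[532.48677214 201.99163122 177.31150343] (array([ 35.2, -16.6, 126.2]), np.float64(-0.002))
```

Scaled: 123 mm / 750 = 0.164, 121 mm / 750 = 0.1613.

>>> {"fn": "run_rows", "kwargs": {
  "increments": [
    [50, 0.0473, -0.0227, 0.0267, 0],
    [50, 0.0473, -0.0227, 0.0933, 0],
    [50, 0.0473, -0.0227, 0.14, 0],
    [50, 0.0473, -0.0227, 0.1613, 0],
    [50, 0.0473, -0.0227, 0.164, 0]
  ]
}}

```text
time: 17.85
position: [540.4, 239.8, 55.2]
eef_rot: [0.893, 0.451, -0.001, -0.0]
contact_force: [-0.2, 0.2, -0.0]
finger_gap: 50.0
finger_force: 0.0
```

```bash
python3 - <<'E'
from h import *
print(delta([539.3,240.6,52],.9397))
E
```

```text
(array([-0. , -1.4,  3.2]), np.float64(-0.005))
```

Scaled: -100 mm / 750 = -0.1333, -40 mm / 750 = -0.0533.

>>> {"fn": "run_rows", "kwargs": {
  "increments": [
    [24, 0, -0.0013, 0.004, 0],
    [24, 0, -0.0013, 0.004, 0],
    [24, 0, -0.0013, 0.004, 0],
    [24, 0, -0.0013, -0.0533, 0],
    [24, 0, -0.0013, -0.1333, 0]
  ],
  "grip_force": 20
}}

```text
time: 18.48
position: [538.3, 241.5, 155.2]
eef_rot: [0.892, 0.452, -0.003, -0.0]
contact_force: [1.3, 0.6, -1.8]
finger_gap: 31.4
finger_force: 19.9
```

```bash
python3 - <<'E'
from h import *
print(delta([602.9,-5.3,160],.9397))
E
```

```text
(array([-160.7,  198.1,   -4.6]), np.float64(-0.003))
```

Scaled: 198 mm / 750 = 0.264, 186 mm / 750 = 0.248.

>>> {"fn": "run_rows", "kwargs": {
  "increments": [
    [24, -0.0507, 0.0627, 0, 0],
    [24, -0.1013, 0.1253, 0, 0],
    [24, -0.152, 0.188, 0, 0],
    [24, -0.2, 0.248, 0, 0],
    [24, -0.214, 0.264, 0, 0]
  ]
}}

```text
time: 19.1
position: [605.3, -7.6, 156.6]
eef_rot: [0.893, 0.45, 0.0, 0.001]
contact_force: [0.3, 0.2, -1.5]
finger_gap: 31.3
finger_force: 19.9
```

>>> {"fn": "run_rows", "kwargs": {
  "increments": [
    [24, 0, 0, 0, 0],
    [24, 0, 0, 0, 0]
  ]
}}

```text
time: 19.35
position: [604.2, -3.1, 156.1]
eef_rot: [0.892, 0.452, -0.0, -0.0]
contact_force: [-0.5, 0.5, -2.5]
finger_gap: 31.3
finger_force: 19.9
```

```bash
python3 - <<'E'
from h import *
im,d,m=shot('wrist');p=cloud(d,m).reshape(-1,3)
q=p[(np.hypot(p[:,0]-602,p[:,1]+5)<26)&(p[:,2]>165)&(p[:,2]<200)];print('cap',len(q),len(q) and (cv2.minEnclosingCircle(q[:,:2].astype(np.float32)),np.median(q[:,2])))
for i in range(3): print(delta([602.9,-5.3,63],.9397)); viewer.read_camera('side')
E
```

```text
cap 8810 (((603.174560546875, -4.265480995178223), 25.9124698638916), np.float64(169.31610169937613))
(array([-2.7,  0.4, 93.1]), np.float64(-0.001))
(array([-2.8,  0.4, 93.1]), np.float64(-0.001))
(array([-2.8,  0.3, 93.1]), np.float64(-0.001))
```

Scaled: 60 mm / 750 = 0.08, 55 mm / 750 = 0.0733.

>>> {"fn": "run_rows", "kwargs": {
  "increments": [
    [24, -0.0013, 0, 0.04, 0],
    [24, -0.0027, 0, 0.0733, 0],
    [24, -0.0027, 0, 0.08, 0],
    [24, -0.0027, 0, 0.08, 0],
    [24, -0.0027, 0, 0.08, 0]
  ]
}}

```text
time: 20.18
position: [604.6, -5.9, 97.6]
eef_rot: [0.892, 0.452, 0.001, 0.001]
contact_force: [-0.7, 0.0, -1.7]
finger_gap: 31.9
finger_force: 19.9
```

```bash
cat >> h.py <<'E'
def cap(x,y,zlo,zhi,r=30):
    im,d,m=shot('wrist');p=cloud(d,m).reshape(-1,3);c=im.reshape(-1,3)
    q=p[(np.hypot(p[:,0]-x,p[:,1]-y)<r)&(p[:,2]>zlo)&(p[:,2]<zhi)]
    if len(q): print('cap',len(q),cv2.minEnclosingCircle(q[:,:2].astype(np.float32)),q.mean(0),np.median(q[:,2]))
def avg(t,th=.9397,n=5):
    r=[]
    for i in range(n): r.append(np.r_[delta(t,th)[0],ctrl.sense()['position']]); shot('wrist')
    print('delta',np.mean(r,0).round(1),'sd',np.std(r,0).round(1))
E
python3 - <<'E'
from h import *
avg([602.9,-5.3,63])
im,d,m=shot('wrist','w3.png');p=cloud(d,m)
print([p[v,320] for v in (250,270,290,310,330)])
E
```

```text
delta [-3.000e-01 -1.800e+00  3.450e+01  6.044e+02 -6.100e+00  9.750e+01] sd [0.2 0.1 0.2 0.2 0.1 0.2]
[array([618.26962758,   7.1394934 ,  70.88796005]), array([6.13497148e+02, 5.96852156e-01, 7.11910556e+01]), array([614.12333017,   2.35739447,  96.55640685]), array([613.29283251,   1.70328008, 110.25153873]), array([609.49029365,  -3.50068306, 110.7458241 ])]
```

View pics/w3.png

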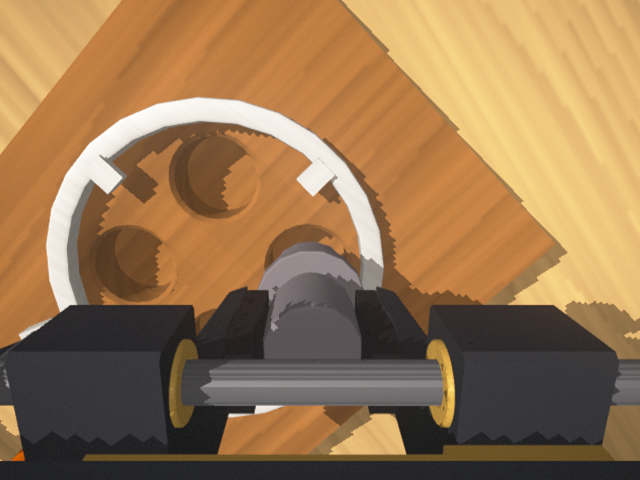

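Scaled: 13 mm / 750 = 0.0173, -1.8 mm / 750 = -0.0024.

>>> {"fn": "run_rows", "kwargs": {
  "increments": [
    [24, 0, -0.0013, 0, 0],
    [24, -0.0004, -0.0024, 0.008, 0],
    [24, -0.0004, -0.0024, 0.0133, 0],
    [24, -0.0004, -0.0024, 0.0173, 0],
    [24, -0.0004, -0.0024, 0.0173, 0]
  ]
}}

```text
time: 21.1
position: [605.4, -3.6, 87.1]
eef_rot: [0.892, 0.451, 0.004, 0.001]
contact_force: [-0.2, 6.2, 13.1]
finger_gap: 31.3
finger_force: 19.9
```

```bash
python3 - <<'E'
from h import *
avg([602.9,-5.3,67],n=2); print(ctrl.sense()['contact_force'])
E
```

```text
delta [ -3.   -1.2  20.1 605.4  -3.6  87.1] sd [0. 0. 0. 0. 0. 0.]
[8.94312341e-03 5.64042640e+00 1.44193302e+01]
```

Scaled: 2.2 mm / 750 = 0.0029, 1 mm / 750 = 0.0013.

>>> {"fn": "run_rows", "kwargs": {
  "increments": [
    [24, 0.0013, 0, 0, 0],
    [24, 0.0029, -0.0005, 0, 0],
    [24, 0.0029, -0.0005, 0, 0]
  ]
}}

```text
time: 21.58
position: [604.4, -3.1, 83.8]
eef_rot: [0.892, 0.452, 0.002, 0.001]
contact_force: [4.0, 1.2, 0.9]
finger_gap: 31.2
finger_force: 19.8
```

>>> {"fn": "run_rows", "kwargs": {
  "increments": [
    [24, 0, 0, 0.004, 0],
    [24, 0, 0, 0.004, 0]
  ]
}}

```text
time: 21.82
position: [603.5, -3.5, 80.0]
eef_rot: [0.892, 0.451, 0.001, 0.0]
contact_force: [4.6, 0.6, 0.6]
finger_gap: 31.8
finger_force: 19.9
```

Scaled: 11 mm / 750 = 0.0147, 8 mm / 750 = 0.0107.

>>> {"fn": "run_rows", "kwargs": {
  "increments": [
    [24, 0.0007, 0.0009, 0.0053, 0],
    [24, 0.0007, 0.0009, 0.0107, 0],
    [24, 0.0007, 0.0009, 0.0147, 0],
    [24, 0.0007, 0.0009, 0.0147, 0]
  ]
}}

```text
time: 22.32
position: [603.5, -3.5, 68.6]
eef_rot: [0.892, 0.452, -0.0, 0.0]
contact_force: [5.4, 0.0, -2.0]
finger_gap: 32.0
finger_force: 19.9
```

>>> {"fn": "run_rows", "kwargs": {
  "increments": [
    [24, 0, 0, 0.0027, 0],
    [24, 0, 0, 0.004, 0],
    [24, 0, 0, 0.004, 0]
  ]
}}

```text
time: 22.7
position: [603.6, -3.4, 66.2]
eef_rot: [0.892, 0.451, -0.0, 0.0]
contact_force: [3.6, 0.1, 0.8]
finger_gap: 31.5
finger_force: 19.9
```

Scaled: 2 mm / 750 = 0.0027, 1 mm / 750 = 0.0013.

>>> {"fn": "run_rows", "kwargs": {
  "increments": [
    [24, 0, 0, 0.0013, 0],
    [24, 0, 0, 0.0027, 0],
    [24, 0, 0, 0.0027, 0]
  ]
}}

```text
time: 23.08
position: [603.5, -3.3, 65.9]
eef_rot: [0.892, 0.451, -0.0, -0.0]
contact_force: [-2.3, 0.6, 11.6]
finger_gap: 31.2
finger_force: 19.9
```

>>> {"fn": "run_rows", "kwargs": {
  "increments": [
    [24, 0, 0, 0.0013, 0],
    [24, 0, 0, 0.0013, 0]
  ]
}}

```text
time: 23.32
position: [603.5, -3.3, 65.7]
eef_rot: [0.892, 0.452, -0.0, -0.0]
contact_force: [-4.5, 0.1, 15.0]
finger_gap: 31.1
finger_force: 20.0
```

Scaled: -115 mm / 750 = -0.1533, -100 mm / 750 = -0.1333.

>>> {"fn": "run_rows", "kwargs": {
  "increments": [
    [44, 0, 0, -0.0027, 0],
    [44, 0, 0, -0.0027, 0],
    [44, 0, 0, -0.0667, 0],
    [44, 0, 0, -0.1333, 0],
    [44, 0, 0, -0.1533, 0]
  ]
}}

```text
time: 23.95
position: [605.0, -3.4, 181.2]
eef_rot: [0.892, 0.451, 0.002, 0.001]
contact_force: [0.9, -0.1, 0.2]
finger_gap: 43.8
finger_force: 0.0
```

```bash
python3 - <<'E'
from h import *
cap(603,-5,74,84,28)
im,d,m=shot('wrist');p=cloud(d,m).reshape(-1,3);c=im.reshape(-1,3).astype(int)
avg([444.9,260.6,180],n=1)
fulls(('scene',))
E
```

```text
cap 2306 ((602.374755859375, -4.872690677642822), 15.997654914855957) [602.8821114   -4.25266982  79.19856131] 79.30040973259246
delta [ 118.2 -284.8   -0.9  604.4   -3.3  179.5] sd [0. 0. 0. 0. 0. 0.]
scene 165 ((443.93499755859375, 260.3519287109375), 16.053375244140625)
scene 198 ((543.110107421875, 352.8254089355469), 16.36675453186035)
```

The manual's scale: shifts go in shares of 750 mm and turns go in shares of 4 rad. Converting my numbers, -284.5 mm / 750 = -0.3793, -228 mm / 750 = -0.304.

>>> {"fn": "run_rows", "kwargs": {
  "increments": [
    [50, 0.0313, -0.076, 0, 0],
    [50, 0.0627, -0.152, 0, 0],
    [50, 0.0947, -0.228, 0, 0],
    [50, 0.1253, -0.304, 0, 0],
    [50, 0.1573, -0.3793, 0, 0]
  ]
}}

```text
time: 24.78
position: [441.5, 260.8, 175.3]
eef_rot: [0.892, 0.451, -0.002, 0.0]
contact_force: [0.2, 0.4, 0.9]
finger_gap: 50.2
finger_force: 0.0
```

>>> {"fn": "run_rows", "kwargs": {
  "increments": [
    [50, 0, 0, 0, 0],
    [50, 0, 0, 0.0533, 0],
    [50, 0, 0, 0.0933, 0],
    [50, 0, 0, 0.0933, 0],
    [50, 0, 0, 0.0933, 0]
  ]
}}

```text
time: 25.4
position: [444.7, 259.6, 108.0]
eef_rot: [0.892, 0.451, -0.0, 0.0]
contact_force: [0.3, 0.7, 0.6]
finger_gap: 49.7
finger_force: 0.0
```

```bash
python3 - <<'E'
from h import *
cap(444.5,260.5,63,72,26); avg([444.5,260.5,53],n=2)
E
```

```text
cap 3930 ((444.6155700683594, 260.5196533203125), 15.996898651123047) [445.1709432  261.30520965  67.2012461 ] 67.27965023778967
delta [-4.000e-01 -1.000e+00  5.620e+01  4.454e+02  2.602e+02  1.091e+02] sd [0.2 0.  0.2 0.1 0.1 0.3]
```

Scaled: 55 mm / 750 = 0.0733, 52 mm / 750 = 0.0693.

>>> {"fn": "run_rows", "kwargs": {
  "increments": [
    [50, -0.0005, -0.0013, 0.0467, 0],
    [50, -0.0005, -0.0013, 0.0693, 0],
    [50, -0.0005, -0.0013, 0.0733, 0],
    [24, -0.0005, -0.0013, 0.0733, 0],
    [24, -0.0005, -0.0013, 0.0733, 0]
  ],
  "grip_force": 20
}}

```text
time: 26.18
position: [444.2, 261.0, 54.3]
eef_rot: [0.892, 0.451, 0.001, 0.0]
contact_force: [0.9, -0.6, 0.7]
finger_gap: 31.8
finger_force: 0.4
```

>>> {"fn": "run_rows", "kwargs": {
  "increments": [
    [24, 0, 0, 0, 0],
    [24, 0, 0, 0, 0],
    [24, 0, 0, -0.0533, 0],
    [24, 0, 0, -0.1333, 0],
    [24, 0, 0, -0.1467, 0]
  ]
}}

```text
time: 26.8
position: [446.0, 262.1, 167.8]
eef_rot: [0.892, 0.451, 0.004, -0.0]
contact_force: [0.2, 0.4, -1.8]
finger_gap: 31.2
finger_force: 20.0
```

```bash
python3 - <<'E'
from h import *
avg([544.2,-14.4,160],n=1)
E
```

```text
delta [-164.6  242.8    7.5  446.   262.1  167.8] sd [0. 0. 0. 0. 0. 0.]
```

Scaled: 242.5 mm / 750 = 0.3233, 194 mm / 750 = 0.2587.

>>> {"fn": "run_rows", "kwargs": {
  "increments": [
    [24, -0.044, 0.0647, 0, 0],
    [24, -0.088, 0.1293, 0, 0],
    [24, -0.132, 0.1947, 0, 0],
    [24, -0.176, 0.2587, 0, 0],
    [24, -0.2187, 0.3233, 0, 0]
  ]
}}

```text
time: 27.48
position: [540.2, -16.9, 160.7]
eef_rot: [0.892, 0.451, -0.002, -0.001]
contact_force: [1.8, 0.2, -0.8]
finger_gap: 31.2
finger_force: 20.0
```

>>> {"fn": "run_rows", "kwargs": {
  "increments": [
    [24, 0, 0, 0.0267, 0],
    [24, 0, 0, 0.0667, 0],
    [24, 0, 0, 0.0853, 0],
    [24, 0, 0, 0.0853, 0],
    [24, 0, 0, 0.0853, 0]
  ]
}}

```text
time: 28.1
position: [542.0, -14.9, 99.7]
eef_rot: [0.892, 0.452, 0.0, 0.0]
contact_force: [0.4, -0.2, -1.0]
finger_gap: 31.4
finger_force: 20.0
```

```bash
python3 - <<'E'
from h import *
avg([544.2,-14.4,66],n=3)
im,d,m=shot('wrist');p=cloud(d,m).reshape(-1,3)
q=p[(np.hypot(p[:,0]-544,p[:,1]+14)<35)&(p[:,2]>105)&(p[:,2]<125)];print(np.percentile(q[:,2],[10,50,90]))
E
```

```text
delta [  1.5   1.1  34.1 542.3 -15.  100.1] sd [0.1 0.2 0.3 0.2 0.  0.3]
[108.79109518 113.46262569 119.41346746]
```

Scaled: 15 mm / 750 = 0.02, 2.5 mm / 750 = 0.0033.

>>> {"fn": "run_rows", "kwargs": {
  "increments": [
    [24, 0.0033, 0.0015, 0.004, 0],
    [24, 0.0033, 0.0015, 0.0107, 0],
    [24, 0.0033, 0.0015, 0.016, 0],
    [24, 0.0033, 0.0015, 0.02, 0],
    [24, 0.0033, 0.0015, 0.02, 0]
  ]
}}

```text
time: 28.92
position: [543.6, -13.8, 83.7]
eef_rot: [0.892, 0.451, -0.0, -0.0]
contact_force: [0.3, 0.0, -0.7]
finger_gap: 31.1
finger_force: 20.0
```

Scaled: 2 mm / 750 = 0.0027, 1 mm / 750 = 0.0013.

>>> {"fn": "run_rows", "kwargs": {
  "increments": [
    [24, 0, 0, 0.0013, 0],
    [24, 0, 0, 0.0027, 0],
    [24, 0, 0, 0.0027, 0]
  ]
}}

```text
time: 29.3
position: [543.9, -13.8, 82.2]
eef_rot: [0.892, 0.451, -0.0, -0.0]
contact_force: [-0.1, -0.4, -1.8]
finger_gap: 31.3
finger_force: 20.0
```

Inside freely (bottom well below the mouth). Continue down.

Scaled: 14 mm / 750 = 0.0187, 13 mm / 750 = 0.0173.

>>> {"fn": "run_rows", "kwargs": {
  "increments": [
    [24, 0, 0, 0.0067, 0],
    [24, 0, 0, 0.0133, 0],
    [24, 0, 0, 0.0173, 0],
    [24, 0, 0, 0.0187, 0],
    [24, 0, 0, 0.0187, 0]
  ]
}}

```text
time: 29.92
position: [543.9, -13.8, 68.1]
eef_rot: [0.892, 0.451, -0.0, -0.0]
contact_force: [-0.3, 0.3, -0.8]
finger_gap: 31.5
finger_force: 20.0
```

>>> {"fn": "run_rows", "kwargs": {
  "increments": [
    [24, 0, 0, 0.0027, 0],
    [24, 0, 0, 0.004, 0],
    [24, 0, 0, 0.004, 0]
  ]
}}

```text
time: 30.3
position: [544.4, -13.9, 66.2]
eef_rot: [0.892, 0.451, 0.0, 0.0]
contact_force: [-1.4, -0.2, 4.6]
finger_gap: 31.6
finger_force: 20.0
```

Scaled: 1.5 mm / 750 = 0.002, 1 mm / 750 = 0.0013.

>>> {"fn": "run_rows", "kwargs": {
  "increments": [
    [24, 0, 0, 0.0013, 0],
    [24, 0, 0, 0.002, 0],
    [24, 0, 0, 0.002, 0]
  ]
}}

```text
time: 30.68
position: [544.5, -13.9, 66.1]
eef_rot: [0.892, 0.452, 0.0, 0.0]
contact_force: [-5.7, -0.6, 14.2]
finger_gap: 31.6
finger_force: 20.0
```

>>> {"fn": "run_rows", "kwargs": {
  "increments": [
    [44, 0, 0, -0.0027, 0],
    [44, 0, 0, -0.0027, 0],
    [44, 0, 0, -0.0667, 0],
    [44, 0, 0, -0.1333, 0],
    [44, 0, 0, -0.1533, 0]
  ]
}}

```text
time: 31.3
position: [546.2, -14.0, 182.2]
eef_rot: [0.892, 0.451, 0.003, 0.002]
contact_force: [0.9, 0.3, -0.2]
finger_gap: 44.2
finger_force: 0.0
```

```bash
python3 - <<'E'
from h import *
cap(544.2,-14.4,74,84,26)
avg([543.2,353,180],n=1)
fulls(('scene',))
E
```

```text
cap 2292 ((544.609130859375, -14.413664817810059), 15.932291984558105) [545.00939708 -13.76181235  79.17909557] 79.25762049324385
delta [ 293.8 -219.9    2.4  546.3  -14.   182.6] sd [0. 0. 0. 0. 0. 0.]
scene 210 ((543.11572265625, 353.6748962402344), 16.397775650024414)
```

>>> {"fn": "run_rows", "kwargs": {
  "increments": [
    [50, 0.0653, -0.0488, 0, 0],
    [50, 0.1307, -0.0973, 0, 0],
    [50, 0.196, -0.1467, 0, 0],
    [50, 0.2613, -0.1947, 0, 0],
    [50, 0.3267, -0.244, 0, 0]
  ]
}}

```text
time: 32.08
position: [539.8, 293.1, 175.2]
eef_rot: [0.892, 0.451, -0.002, 0.0]
contact_force: [1.0, 0.7, -0.0]
finger_gap: 49.9
finger_force: 0.0
```

>>> {"fn": "run_rows", "kwargs": {
  "increments": [
    [50, 0.064, -0.048, 0, 0],
    [50, 0.064, -0.048, 0, 0],
    [50, 0.064, -0.048, 0, 0]
  ]
}}

```text
time: 32.45
position: [539.6, 351.1, 175.7]
eef_rot: [0.892, 0.452, -0.002, 0.0]
contact_force: [-0.0, -1.6, 0.3]
finger_gap: 49.7
finger_force: 0.0
```

```bash
python3 - <<'E'
from h import *
cap(543,353,63,72,28); avg([543,353,53],n=2)
E
```

```text
cap 2221 ((543.8552856445312, 353.7099914550781), 15.925292015075684) [544.18744858 354.29566612  67.21341915] 67.26200654937132
delta [  4.2   0.8 123.6 540.2 350.3 176.7] sd [0.  0.2 0.4 0.2 0.1 0.3]
```

Scaled: 121 mm / 750 = 0.1613, 115 mm / 750 = 0.1533.

>>> {"fn": "run_rows", "kwargs": {
  "increments": [
    [50, 0.0067, 0.0013, 0.0667, 0],
    [50, 0.0067, 0.0013, 0.12, 0],
    [50, 0.0067, 0.0013, 0.1533, 0],
    [50, 0.0067, 0.0013, 0.1613, 0],
    [50, 0.0067, 0.0013, 0.1613, 0]
  ]
}}

```text
time: 33.22
position: [545.3, 354.6, 58.1]
eef_rot: [0.893, 0.451, 0.0, 0.0]
contact_force: [0.3, 0.0, 1.6]
finger_gap: 50.3
finger_force: 0.0
```

>>> {"fn": "run_rows", "kwargs": {
  "increments": [
    [50, 0, 0, 0.0027, 0],
    [24, 0, 0, 0.0027, 0],
    [24, 0, 0, 0.0027, 0],
    [24, 0, 0, 0.0027, 0]
  ],
  "grip_force": 20
}}

```text
time: 33.72
position: [545.2, 355.8, 56.5]
eef_rot: [0.892, 0.452, 0.001, -0.0]
contact_force: [-0.8, -0.5, 3.5]
finger_gap: 31.4
finger_force: 20.0
```

>>> {"fn": "run_rows", "kwargs": {
  "increments": [
    [24, 0, 0, -0.0533, 0],
    [24, 0, 0, -0.12, 0],
    [24, 0, 0, -0.1533, 0],
    [24, 0, 0, -0.16, 0]
  ]
}}

```text
time: 34.22
position: [545.9, 356.1, 178.1]
eef_rot: [0.892, 0.452, 0.002, -0.0]
contact_force: [0.1, 0.4, -3.0]
finger_gap: 30.9
finger_force: 20.0
```

```bash
python3 - <<'E'
from h import *
avg([593.8,53.4,172],n=1)
E
```

```text
delta [-215.6  217.9    5.6  545.9  356.1  178.1] sd [0. 0. 0. 0. 0. 0.]
```

Scaled: 216.5 mm / 750 = 0.2887, -212.5 mm / 750 = -0.2833.

>>> {"fn": "run_rows", "kwargs": {
  "increments": [
    [24, -0.0567, 0.0577, 0, 0],
    [24, -0.1133, 0.1155, 0, 0],
    [24, -0.17, 0.1733, 0, 0],
    [24, -0.2267, 0.2307, 0, 0],
    [24, -0.2833, 0.2887, 0, 0]
  ]
}}

```text
time: 34.9
position: [591.9, 54.0, 173.1]
eef_rot: [0.892, 0.452, -0.002, -0.001]
contact_force: [0.8, -1.0, -0.8]
finger_gap: 31.0
finger_force: 20.0
```

>>> {"fn": "run_rows", "kwargs": {
  "increments": [
    [24, 0, 0, 0.0267, 0],
    [24, 0, 0, 0.0667, 0],
    [24, 0, 0, 0.0933, 0],
    [24, 0, 0, 0.0933, 0],
    [24, 0, 0, 0.0933, 0]
  ]
}}

```text
time: 35.52
position: [593.6, 56.7, 105.9]
eef_rot: [0.892, 0.452, 0.0, -0.0]
contact_force: [0.5, 0.1, -1.2]
finger_gap: 31.4
finger_force: 20.0
```

```bash
python3 - <<'E'
from h import *
avg([595.3,55.4,68],n=3)
E
```

```text
delta [-3.000e-01  1.600e+00  3.850e+01  5.941e+02  5.660e+01  1.065e+02] sd [0.1 0.3 0.5 0.3 0.1 0.5]
```

Scaled: 18 mm / 750 = 0.024, 16 mm / 750 = 0.0213.

>>> {"fn": "run_rows", "kwargs": {
  "increments": [
    [24, -0.0004, 0.0021, 0.0067, 0],
    [24, -0.0004, 0.0021, 0.0133, 0],
    [24, -0.0004, 0.0021, 0.0173, 0],
    [24, -0.0004, 0.0021, 0.0213, 0],
    [24, -0.0004, 0.0021, 0.024, 0]
  ]
}}

```text
time: 36.3
position: [594.6, 54.8, 87.6]
eef_rot: [0.892, 0.451, 0.0, -0.0]
contact_force: [0.3, 0.5, -1.2]
finger_gap: 31.6
finger_force: 20.0
```

>>> {"fn": "run_rows", "kwargs": {
  "increments": [
    [24, 0, 0, 0, 0],
    [24, 0, 0, 0, 0]
  ]
}}

```text
time: 36.55
position: [594.5, 54.8, 87.6]
eef_rot: [0.892, 0.451, -0.0, -0.0]
contact_force: [0.2, 0.6, -1.9]
finger_gap: 30.8
finger_force: 20.0
```

Scaled: 17 mm / 750 = 0.0227, 14 mm / 750 = 0.0187.

>>> {"fn": "run_rows", "kwargs": {
  "increments": [
    [24, 0, 0, 0.0067, 0],
    [24, 0, 0, 0.0133, 0],
    [24, 0, 0, 0.0187, 0],
    [24, 0, 0, 0.0227, 0],
    [24, 0, 0, 0.0227, 0]
  ]
}}

```text
time: 37.17
position: [594.4, 54.8, 70.3]
eef_rot: [0.892, 0.451, -0.0, -0.0]
contact_force: [0.9, 0.7, -0.7]
finger_gap: 31.6
finger_force: 20.0
```

>>> {"fn": "run_rows", "kwargs": {
  "increments": [
    [24, 0, 0, 0.0027, 0],
    [24, 0, 0, 0.004, 0],
    [24, 0, 0, 0.004, 0]
  ]
}}

```text
time: 37.55
position: [594.7, 54.9, 68.5]
eef_rot: [0.892, 0.451, 0.0, -0.0]
contact_force: [-2.6, 3.4, 5.1]
finger_gap: 31.7
finger_force: 20.0
```

Scaled: 2 mm / 750 = 0.0027, 1 mm / 750 = 0.0013.

>>> {"fn": "run_rows", "kwargs": {
  "increments": [
    [24, 0, 0, 0.0013, 0],
    [24, 0, 0, 0.0027, 0],
    [24, 0, 0, 0.0027, 0]
  ]
}}

```text
time: 37.92
position: [594.9, 55.0, 68.5]
eef_rot: [0.892, 0.451, 0.0, -0.0]
contact_force: [-6.8, 2.0, 15.8]
finger_gap: 31.5
finger_force: 20.0
```

>>> {"fn": "run_rows", "kwargs": {
  "increments": [
    [44, 0, 0, -0.0027, 0],
    [44, 0, 0, -0.0027, 0],
    [44, 0, 0, -0.0667, 0],
    [44, 0, 0, -0.1333, 0],
    [44, 0, 0, -0.1533, 0]
  ]
}}

```text
time: 38.55
position: [596.7, 54.6, 184.1]
eef_rot: [0.892, 0.451, 0.003, 0.001]
contact_force: [-0.4, -0.1, 1.1]
finger_gap: 43.7
finger_force: 0.0
```

```bash
python3 - <<'E'
from h import *
cap(593.8,53.4,74,84,26)
fulls()
im,d,m=shot('scene','s3.png');cv2.imwrite('pics/s3c.png',cv2.resize(im[120:400,150:500],None,fx=2,fy=2))
im,d,m=shot('side');p=cloud(d,m).reshape(-1,3)
q=p[(np.hypot(p[:,0]-480,p[:,1]-42)<20)&(p[:,2]>88)&(p[:,2]<98)];print('post',len(q),q.mean(0))
k=(abs(p[:,0]-504)<135)&(abs(p[:,1]+335)<105)&(abs(p[:,2]-28)<2.5); print('tray',cv2.minAreaRect(p[k][:,:2].astype(np.float32)))
avg([479.8,42.0,183],th=.139,n=2); print(delta([479.8,42.0,183],.139))
E
```

```text
cap 2256 ((593.650390625, 52.89323043823242), 15.912150382995605) [594.10366959  53.60226755  79.19609601] 79.28194925012343
post 27 [481.80960935  40.10495109  92.42281119]
tray ((515.68798828125, -351.6869201660156), (190.5618896484375, 121.27496337890625), 7.150787353515625)
delta [-77.2 -83.6  -4.4 592.9  54.6 178.1] sd [0.1 0.1 0.  0.1 0.  0.1]
(array([-77.2, -83.7,  -4.5]), np.float64(0.798))
```

View pics/s3c.png

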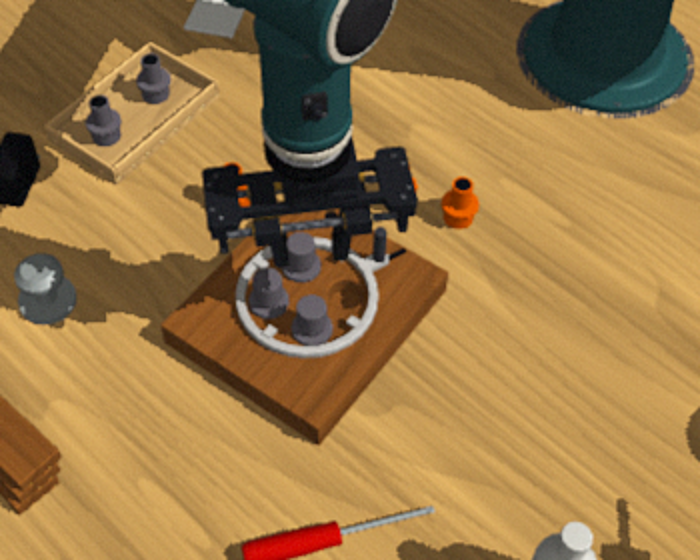

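Scaled: -84 mm / 750 = -0.112, -77 mm / 750 = -0.1027, 0.798 rad / 4 = 0.1995.

>>> {"fn": "run_rows", "kwargs": {
  "increments": [
    [40, -0.02, -0.0227, 0, 0.04],
    [40, -0.0413, -0.044, 0, 0.08],
    [40, -0.0613, -0.0667, 0, 0.12],
    [40, -0.0827, -0.0893, 0, 0.16],
    [40, -0.1027, -0.112, 0, 0.1995]
  ]
}}

```text
time: 39.52
position: [479.5, 42.3, 179.0]
eef_rot: [0.998, 0.067, -0.001, -0.0]
contact_force: [0.3, 0.2, -0.1]
finger_gap: 39.9
finger_force: 0.0
```

>>> {"fn": "run_rows", "kwargs": {
  "increments": [
    [40, 0, 0, 0, 0],
    [40, 0, 0, 0, 0],
    [40, 0, 0, 0, 0]
  ]
}}

```text
time: 39.9
position: [482.0, 42.5, 180.6]
eef_rot: [0.998, 0.07, 0.0, 0.0]
contact_force: [-0.2, 0.2, -0.3]
finger_gap: 39.9
finger_force: 0.0
```

```bash
python3 - <<'E'
from h import *
avg([479.8,42.0,72],th=.139,n=2); print(delta([479.8,42.0,72],.139))
E
```

```text
delta [-2.200e+00  2.000e-01  1.086e+02  4.820e+02  4.250e+01  1.806e+02] sd [0. 0. 0. 0. 0. 0.]
(array([ -2. ,   0.2, 108.6]), np.float64(0.001))
```

Scaled: 108 mm / 750 = 0.144, 95 mm / 750 = 0.1267.

>>> {"fn": "run_rows", "kwargs": {
  "increments": [
    [40, -0.0027, 0, 0.0667, 0],
    [40, -0.0027, 0, 0.1267, 0],
    [40, -0.0027, 0, 0.144, 0],
    [10, -0.0027, 0, 0.144, 0],
    [10, -0.0027, 0, 0.144, 0]
  ],
  "grip_force": 8
}}

```text
time: 40.62
position: [481.1, 42.3, 74.5]
eef_rot: [0.998, 0.069, 0.002, 0.0]
contact_force: [-0.7, 0.2, 0.1]
finger_gap: 21.8
finger_force: 0.0
```

>>> {"fn": "run_rows", "kwargs": {
  "increments": [
    [10, 0, 0, 0, 0],
    [10, 0, 0, 0, 0]
  ]
}}

```text
time: 40.88
position: [480.9, 42.4, 74.6]
eef_rot: [0.998, 0.069, 0.002, -0.0]
contact_force: [-0.8, 0.8, 6.2]
finger_gap: 13.9
finger_force: 8.0
```

```bash
python3 - <<'E'
from h import *
for q in (.15,.35,.55,.75,.95): 
    t=.1543+np.pi-.55+q; print(q,delta([569+92*np.cos(t),19.5+92*np.sin(t),72],.139))
E
```

```text
0.15 (array([-1.2,  0.3,  2.6]), np.float64(-0.0))
0.35 (array([-6.3, 18. ,  2.6]), np.float64(-0.0))
0.55 (array([-7.9, 36.3,  2.6]), np.float64(-0.0))
0.75 (array([-5.7, 54.5,  2.6]), np.float64(-0.0))
0.95 (array([-0. , 72. ,  2.6]), np.float64(-0.0))
```

Scaled: 72 mm / 750 = 0.096, 58 mm / 750 = 0.0773.

>>> {"fn": "run_rows", "kwargs": {
  "increments": [
    [10, -0.006, 0.0193, 0, 0],
    [10, -0.0093, 0.0387, 0, 0],
    [10, -0.0093, 0.058, 0, 0],
    [10, -0.006, 0.0773, 0, 0],
    [10, 0, 0.096, 0, 0]
  ]
}}

```text
time: 41.5
position: [489.5, -29.1, 73.8]
eef_rot: [0.998, 0.069, 0.0, -0.0]
contact_force: [-1.8, 2.7, 4.9]
finger_gap: 13.4
finger_force: 8.0
```

>>> {"fn": "run_rows", "kwargs": {
  "increments": [
    [10, 0, 0, 0, 0],
    [10, 0, 0, 0, 0],
    [10, 0, 0, 0, 0]
  ]
}}

```text
time: 41.88
position: [489.9, -29.6, 73.7]
eef_rot: [0.998, 0.07, 0.001, 0.001]
contact_force: [-0.2, -2.9, 6.3]
finger_gap: 13.5
finger_force: 8.0
```

```bash
python3 - <<'E'
from h import *
t=.1543+np.pi-.55+.95; avg([569+92*np.cos(t),19.5+92*np.sin(t),72],.139,3)
E
```

```text
delta [  1.   -0.6   1.7 489.9 -29.6  73.7] sd [0. 0. 0. 0. 0. 0.]
```

Scaled: -150 mm / 750 = -0.2, -100 mm / 750 = -0.1333.

>>> {"fn": "run_rows", "kwargs": {
  "increments": [
    [40, 0, 0, 0, 0],
    [40, 0, 0, 0, 0],
    [40, 0, 0, -0.0667, 0],
    [40, 0, 0, -0.1333, 0],
    [40, 0, 0, -0.2, 0]
  ]
}}

```text
time: 42.65
position: [488.6, -28.9, 223.6]
eef_rot: [0.998, 0.069, -0.0, -0.0]
contact_force: [0.1, -0.5, 0.5]
finger_gap: 40.1
finger_force: 0.0
```

>>> {"fn": "run_rows", "kwargs": {
  "increments": [
    [40, 0.04, 0.02, -0.04, -0.04],
    [40, 0.08, 0.04, -0.04, -0.08],
    [40, 0.12, 0.06, -0.04, -0.12],
    [40, 0.14, 0.0733, -0.04, -0.16],
    [40, 0.1467, 0.0733, -0.04, -0.2]
  ]
}}

```text
time: 43.28
position: [606.4, -68.7, 251.7]
eef_rot: [0.891, 0.454, -0.0, -0.0]
contact_force: [-0.3, -0.3, 0.0]
finger_gap: 40.2
finger_force: 0.0
```

>>> {"fn": "run_rows", "kwargs": {
  "increments": [
    [40, 0, 0, 0, 0],
    [40, 0, 0, 0, 0]
  ]
}}

```text
time: 43.52
position: [605.3, -68.2, 252.2]
eef_rot: [0.892, 0.451, -0.0, -0.0]
contact_force: [0.3, -0.2, -0.3]
finger_gap: 40.0
finger_force: 0.0
```

```bash
python3 - <<'E'
from h import *
im,d,m=shot('wrist','w4.png');p=cloud(d,m).reshape(-1,3)
q=p[(np.hypot(p[:,0]-490,p[:,1]+28)<18)&(p[:,2]>90)&(p[:,2]<97)];
if len(q):
    (x,y),r=cv2.minEnclosingCircle(q[:,:2].astype(np.float32));print('post',len(q),x,y,r,'q',np.arctan2(y-19.5,x-569)%(2*np.pi)-.1543-np.pi+.55)
for s in ('scene','side'):
    im,d,m=shot(s,s+'9.png');p=cloud(d,m).reshape(-1,3)
    q=p[(np.hypot(p[:,0]-490,p[:,1]+28)<18)&(p[:,2]>88)&(p[:,2]<97)]
    if len(q): print(s,len(q),q.mean(0))
E
```

```text
post 286 492.38409423828125 -30.22519302368164 7.10825777053833 q 0.9713854134960356
scene 32 [492.1158935  -29.67506398  92.31470461]
side 30 [493.61652123 -31.45671851  92.34154728]
```

View pics/w4.png

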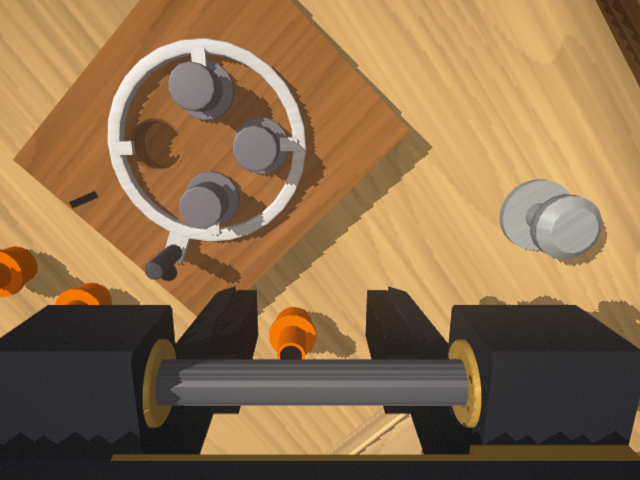

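View pics/side9.png

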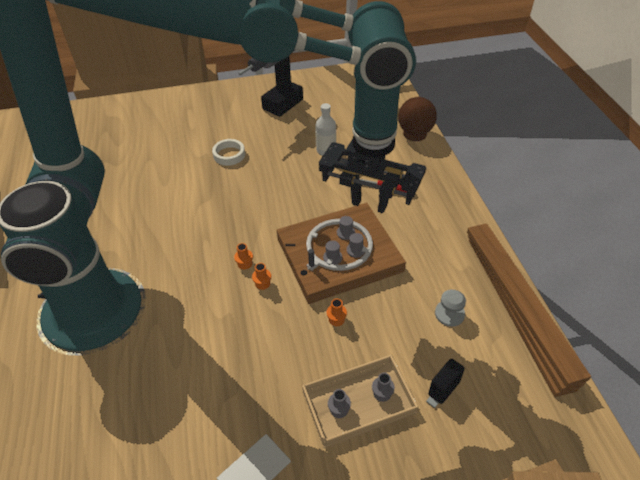

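```bash
python3 - <<'E'
from h import *
from scipy.optimize import least_squares
im,d,m=shot('wrist');p=cloud(d,m).reshape(-1,3);c=im.reshape(-1,3).astype(int)
k=(np.hypot(p[:,0]-569,p[:,1]-19.5)<85)&(abs(p[:,2]-47.5)<3)&(c.max(1)-c.min(1)<30)&(c.min(1)>120);q=p[k]
r=q[np.hypot(q[:,0]-569,q[:,1]-19.5)>65]
f=least_squares(lambda v:np.hypot(r[:,0]-v[0],r[:,1]-v[1])-v[2],[569,19.5,72],loss='soft_l1').x;print(f)
R=np.hypot(q[:,0]-f[0],q[:,1]-f[1]);t=np.arctan2(q[:,1]-f[1],q[:,0]-f[0])[(R<65)&(R>57)]
t=np.degrees(t-.1543)%360
for j in range(4):
    s=t[(t>90*j+15)&(t<90*j+75)]; print(j,len(s),s.mean()-90*j, 'q',np.radians(s.mean()-90*j-45)+.15+np.pi/4)
top=p[(abs(p[:,2]-36)<2.5)&(np.hypot(p[:,0]-569,p[:,1]-19.5)<165)];print(cv2.minAreaRect(top[:,:2].astype(np.float32)))
E
```

```text
[569.22086852  19.47058769  71.63600961]
0 115 45.35000274087821 q 0.9415068636167776
1 144 45.91728732541108 q 0.9514078474126842
2 36 47.53085423602593 q 0.9795699027041465
3 126 46.42501646815725 q 0.9602693926619332
((568.8887329101562, 19.588546752929688), (240.7694091796875, 210.6739959716797), 8.836665153503418)
```

```bash
python3 -c "
from rig import ticket; print(ticket.job_done())"
```

```text
the job is handed in; nothing more can be done
None
```

I handed the job in at about 44 s of the 210 s: both empty pots stand upright in the tray, all three full pots are seated in the caddy, and the ring is locked at about 0.955 rad (mark at 0.95). The tray was knocked a couple of centimetres aside partway through, but the pots stayed upright in it.

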